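# Seat the spare breaker in its spring-clip bracket

### The job

Put the spare breaker back in its bracket on the shelf: let both ears of its carrier plate down into the slots between the spring clips and push it fully home, so that the plate sits flat on the bracket's floor pad, then let go. Push firmly past the clips but feel for the pad, whose height is not known beforehand, and do not ram the plate against it. Leave the mug, the trays, the torch and the door stop where they are.

Things in the scene. Friction and masses are not known exactly. Their poses are not given: they have to be found in the camera images.
- breaker_mid (a point): Centre of the spare breaker, half-way up its 58 mm. A black plastic block (34 mm along x, 50 along y, 52 high) fixed on a 6 mm steel carrier plate (46 x 70 mm) underneath, with an ear at each y end; 0.2 to 0.33 kg. It stands on its plate on the shelf, z up. Grip the block across its 34 mm (x). Half a turn about z makes no difference: either ear fits either slot.
- ear_a (a point): Middle of the ear at the +y end of the carrier plate, 41.5 mm from the breaker's axis and 3 mm above its underside. The ear sticks out 13 mm from the plate and is 16 mm wide (x) and 6 mm thick, level with the plate; its twin is at the -y end (96 mm over both).
- bracket: Grey metal bracket fixed to the shelf, z up, origin on the shelf under its centre: 97 mm along y, 52 along x (thin screw flanges to 96). End walls at |y| = 36.5 to 48.5 mm, their tops 32 mm above the shelf, inner top edges sloped (40.5 mm at the top, 36.5 mm at height 26 mm and below), leaving the plate 1.5 mm play each way in y. The x sides are open.
- slot_a (a point): Mouth of the slot in the +y end wall, 42.5 mm from the bracket's centre, 32 mm above the shelf; the -y wall has the same. Slot 19 mm wide (x), open upwards, lined on both x sides with sprung steel leaves: 23 mm apart at height 38 mm, narrowing to 14 mm at 24 mm and below. The ears push them apart; each yields up to 2.5 mm at about 4 to 6 N.
- seat: Bracket's base (same origin) with its level, rigid floor pad (44 x 72 mm), set by a screw: its top is somewhere 4 to 16 mm above the shelf, not measured. A 14 mm sprung button in it, 2.5 mm proud, goes flush at 3 N. Spreading the leaves takes 8 to 20 N of push, then 3 to 12 N of drag remains; the breaker stays where left. On the pad the push rises abruptly; over 30 N is ramming.
- mug: Empty white ceramic mug, 80 mm across, 90 mm high, origin under its centre. Leave it alone.
- trays: Two nested clear plastic trays (one piece), 110 x 160 mm, 51 mm high, origin under the centre. Leave them alone.
- torch: Red press-button torch lying on the shelf, 122 mm long along its x axis, 42 mm high; origin on the shelf under its middle. Leave it alone.
- doorstop: Steel door stop, a waisted round post 52 mm across and 50 mm high, origin under its centre. Leave it alone.
Things that resemble listed ones, but are neither listed nor needed, are in the scene too. Of the things like the part that bears breaker_mid, leave any that is green; of the rest the smaller one is meant.

How it is judged:
On the way:
1. the breaker is lifted clear of the shelf (height (world z) of breaker_mid above 0.065 m), for 0.1 s.
At the end, for the whole second after the job is handed in: The breaker's plate is down between the walls and home on the floor pad within 1.5 mm (it presses the pad's button with over 1.5 N), within 5 mm of the bracket's centre sideways, upright within 2 degrees, ears along the bracket's y within 7 degrees; it is released and at rest (contact force between breaker and seat above 1.5 N and z of breaker_mid in the frame of bracket below 0.047 m and horizontal distance between breaker_mid and bracket below 0.005 m and angle between breaker_mid's own z axis and vertical below 0.035 rad and angle between the y axis of breaker_mid and the y axis of bracket, either way round below 0.12 rad and contact force between breaker and the fingers below 0.1 N and linear speed of breaker below 0.01 m/s); the robot touches nothing.
It fails at once if the breaker is rammed in: it presses on the bracket's floor with more than 30 N, or on the whole bracket (clips' squeeze of about 25 N included) with more than 65 N (contact force between breaker and seat above 30 N or contact force between breaker and bracket above 65 N).
It fails at once if the gripper or arm presses on the bracket with more than 20 N (contact force between the arm and bracket above 20 N).
It fails at once if the mug, the trays, the torch or the door stop is moved by more than 20 mm (distance of any of mug, trays, torch, doorstop from where it was at the start of the episode above 0.02 m).
It also fails if it takes over 67 s, if anything falls off the work surface, if the arm or the gripper's body presses on something with over 40 N, if the wrist force passes 120 N, or if a joint passes its speed limit or range.

### The arm

A 6-joint arm with a two-finger parallel gripper is mounted at the origin on the work surface. World frame = base frame: x ahead of the robot, y to its left, z up, the work surface at z = 0. Lengths are in m, angles in rad, forces in N, time in s.
With the tool pointing down it reaches from about 0.2 to 0.875 m from the base axis. Payload 3.4 kg.
Tool frame: the origin (TCP) lies between the finger pads; the fingertips stand 25 mm ahead of it and the grasp point (between the pads) lies 6 mm ahead of it (r.nose_length is the z of the fingertips in the tool frame, in m); z points along the fingers, x is the direction in which the jaws open and shut, and the axes are right-handed (so a half turn about z gives the same grasp; the last joint's range is limited). The gripper opens to 94 mm and grips with 3 to 60 N. Pads are 16 mm wide; open, the fingers measure 119 mm over their backs; the gripper's body (75 mm by 177 mm) begins 78 mm behind the grasp point.
Start: joints at [-1.301, 0.276, 1.505, -0, 1.361, -0.121], TCP at [0.219, -0.532, 0.199] pointing down, gripper open.
Joint ranges: [-2.89, 2.89], [-0.75, 2.08], [0.22, 2.7], [-1.18, 4.32], [0.11, 2.71], [-2.7, 2.7]. Speed limits (rad/s): [2.57, 2.57, 3.14, 3.14, 3.14, 3.14].

### API

Orientations are given as a unit quaternion [w, x, y, z].
In Python, from plant import r, gripper_to, inverse_kinematics, vision, models, telemetry gives the robot as it stands. Calls block until the motion is done:
- r.move_to(position, orientation): joint-space move of the TCP to a pose.
- r.move_l(position, rot=None, vel=0.15, guard=None): straight line of the TCP; rot=None keeps the orientation; vel is the mean speed in m/s. With guard (N) it stops when the force on the tool has changed by that much, and returns True; else False.
- r.movej(angles): joint-space move.
- gripper_to(opening, f_grip=None): finger opening in m; f_grip is the grip in N (None keeps the last); returns when the fingers have stopped.
- r.hold(seconds).
- inverse_kinematics(position, orientation): joint angles nearest the present ones, or None.
- vision.snapshot(name): name is "side" or "top" or "wrist"; returns the picture (400x640x3 uint8, red, green, blue); there is no depth.
- vision.get_calibration(name): a dict with "fx", "fy", "cx", "cy" (pixels), "position" and "orientation" of the camera in the world. Camera axes: x right, y down, z forward; pixel columns grow to the right and rows downward; lengths in m; the calibration is good to about 2 mm. A picture is of the moment at which its call begins: read the wrist's pose just before it. get_calibration takes no time and is no camera call; for the wrist camera it gives the pose at the moment of the call.
A pose or a line that the arm cannot do raises r.PlanningError and nothing moves.
- r.sign_off(): hands the job in, once; it reports no verdict.
Trained networks look in the newest picture that a camera, given by its name, has taken for a name from the list of things; names that differ only in an ending like _2 or _b are one class to them, and where a whole thing is asked for, a point or a joint stands for the part that bears it (a point fixed in the world has none). Each returns a list of dicts, best first, with "score" (0 to 1); they miss things now and then, are a little off and sometimes report something else, mostly with a low value. They report only what shows in the picture. A call takes as long as a camera call. They do not tell look-alikes from the thing itself.
- models.boxes_of(thing, camera): "at" ([x, y, z] in m, in world coordinates, good to about 4 mm: the middle of the surface that is visible of it).
- models.regions_of(thing, camera): "pixels" (400x640 bool, what is visible of it).
- models.mark_of(thing, camera): "at" ([x, y, z] in m, in world coordinates, good to about 4 mm: a listed point, or the origin of a listed thing).
Readings, each from a call of its own:
- telemetry.current_t(): time.
- telemetry.current_joints(): joint angles.
- telemetry.current_dq(): joint speeds.
- telemetry.current_joint_efforts(): joint torques, N m.
- telemetry.current_ee_pos(): TCP position.
- telemetry.current_tool_rot(): TCP orientation.
- telemetry.current_wrist_force(): force on the tool from outside, world axes, zero at the start.
- telemetry.current_torque(): the same for the moment, N m.
- telemetry.current_opening(): finger opening in m.
Only numpy, scipy, OpenCV 4.12 (cv2) and the standard library are available. Lean on these libraries where they do the work, as an engineer would, in place of code of your own. Each camera call takes 0.05 s, during which the arm holds its last target.

## Working session

There is one attempt and no reset: what is moved stays moved. The work goes in short steps, each a Python script; the robot and the scene stay as the last script left them, time stands still between calls to the robot, and variables do not carry over. Pictures are saved under pics/ and viewed, and the job is handed in when it is done.

```bash
mkdir -p pics; ls
python3 - <<'E'
from plant import r, vision, models, telemetry
import cv2
for n in ["side","top","wrist"]:
    im=vision.snapshot(n); cv2.imwrite(f"pics/{n}0.png",im[:,:,::-1])
    c=vision.get_calibration(n); print(n,c)
    if n!="wrist":
        for t in ["breaker_mid","bracket","ear_a","slot_a"]:
            for f in (models.mark_of,models.boxes_of):
                print(t,f.__name__,[(d["score"].__round__(2),[round(float(v),3) for v in d["at"]]) for d in f(t,n)])
print(telemetry.current_t(), telemetry.current_wrist_force(), r.nose_length)
E
```

```text
pics
side {'fx': 463.5691946236557, 'fy': 463.5691946236557, 'cx': 313.8335993160793, 'cy': 199.04962928222997, 'position': array([-0.05947867,  0.80602378,  0.89342452]), 'orientation': array([ 0.14521983, -0.28278542,  0.85829266, -0.40283659])}
breaker_mid call [(0.95, [0.711, -0.188, 0.043]), (0.94, [0.571, -0.172, 0.026]), (0.68, [0.555, -0.036, 0.032])]
breaker_mid call [(0.72, [0.691, -0.171, 0.042]), (0.69, [0.562, -0.157, 0.033]), (0.58, [0.54, -0.019, 0.031])]
bracket call [(0.91, [0.549, 0.138, 0.002])]
bracket call [(0.86, [0.55, 0.143, 0.009]), (0.23, [0.501, 0.402, 0.055])]
ear_a call [(0.97, [0.666, -0.162, 0.009]), (0.7, [0.599, -0.038, 0.007]), (0.65, [0.507, -0.4, -0.001]), (0.62, [0.578, -0.135, 0.003])]
ear_a call [(0.94, [0.561, -0.158, 0.027]), (0.88, [0.55, -0.019, 0.031]), (0.76, [0.697, -0.17, 0.045])]
slot_a call [(0.76, [0.537, 0.182, 0.03])]
slot_a call [(0.91, [0.548, 0.143, 0.009])]
top {'fx': 368.98745429633505, 'fy': 368.98745429633505, 'cx': 315.6241313902905, 'cy': 196.02445670639958, 'position': array([0.52136006, 0.0183546 , 1.03810238]), 'orientat
[... 250 characters left out ...]
3, 0.062])]
bracket call [(0.82, [0.55, 0.141, 0.0]), (0.72, [0.389, -0.033, -0.002])]
bracket call [(0.75, [0.552, 0.141, 0.009])]
ear_a call [(0.95, [0.577, -0.126, -0.002]), (0.77, [0.666, -0.163, 0.003]), (0.59, [0.592, -0.038, 0.001])]
ear_a call [(0.77, [0.552, -0.034, 0.058]), (0.76, [0.704, -0.178, 0.081]), (0.72, [0.573, -0.161, 0.053])]
slot_a call []
slot_a call [(0.98, [0.545, 0.143, 0.008])]
wrist {'fx': 321.2272345363496, 'fy': 321.2272345363496, 'cx': 321.4140052739702, 'cy': 199.56719641416265, 'position': array([ 0.29110087, -0.50232302,  0.38496403]), 'orientation': array([ 0.11224345,  0.82360029, -0.55087787, -0.07495025])}
0.95 [-0.44293343 -0.7953935  -0.15610754] 0.025
```

View pics/side0.png

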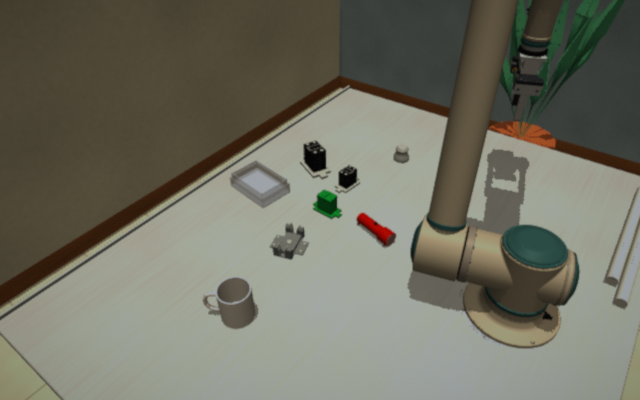

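View pics/top0.png

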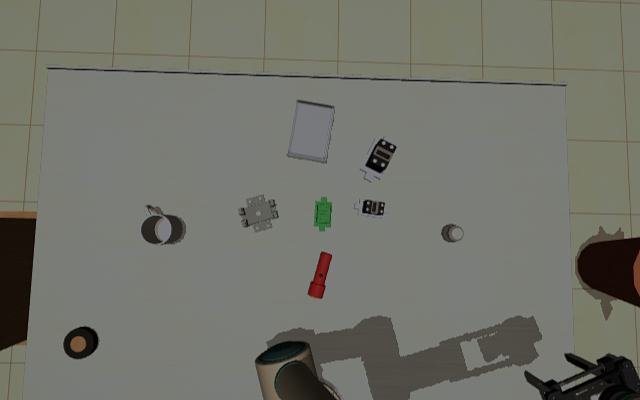

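Run:
```python
import cv2
a=cv2.imread("pics/top0.png")
cv2.imwrite("pics/top0c.png",cv2.resize(a[150:290,320:420] if 0 else a[120:260,230:430],None,fx=4,fy=4,interpolation=cv2.INTER_CUBIC)[:600])
```

```text
(no output)
```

Possible targets are the large black breaker at top (381,156), the small black one at (373,208) and the green one at (322,214). By the description the small black one is meant. I'll check it in a close view from the wrist camera.

```bash
cat > h.py <<'E'
from plant import r, gripper_to, inverse_kinematics, vision, models, telemetry
import numpy as np, cv2
from scipy.spatial.transform import Rotation as R
def q(yaw):  # tool down; tool x at angle yaw in world
    m=np.array([[np.cos(yaw),np.sin(yaw),0],[np.sin(yaw),-np.cos(yaw),0],[0,0,-1]])
    x,y,z,w=R.from_matrix(m).as_quat(); return [w,x,y,z]
def cam(n):
    c=vision.get_calibration(n); w,x,y,z=c["orientation"]
    return c,R.from_quat([x,y,z,w]).as_matrix()
def proj(P,c,M):
    p=(np.atleast_2d(P)-c["position"])@M
    return np.c_[c["fx"]*p[:,0]/p[:,2]+c["cx"],c["fy"]*p[:,1]/p[:,2]+c["cy"]]
def unproj(uv,z,c,M):
    d=M@np.array([(uv[0]-c["cx"])/c["fx"],(uv[1]-c["cy"])/c["fy"],1]); 
    return c["position"]+d*(z-c["position"][2])/d[2]
def pr(t,l): print(t,[(round(float(d["score"]),2),[round(float(v),4) for v in d["at"]]) for d in l])
E
python3 - <<'E'
from h import *
c,M=cam("wrist")
w=telemetry.current_tool_rot();T=R.from_quat([w[1],w[2],w[3],w[0]]).as_matrix()
print("tool",T.round(3).tolist(), "cam z in tool",(T.T@M)[:,2].round(3),"cam pos in tool",(T.T@(c["position"]-telemetry.current_ee_pos())).round(3))
E
```

```text
tool [[0.381, -0.925, 0.0], [-0.925, -0.381, -0.0], [0.0, 0.0, -1.0]] cam z in tool [0.    0.267 0.964] cam pos in tool [ 0.    -0.078 -0.186]
```

View pics/top0c.png

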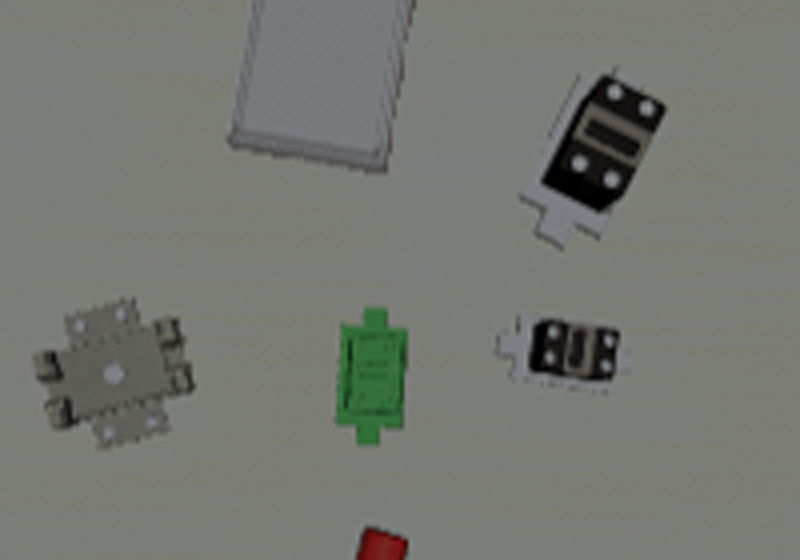

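Run:
```python
from h import *
def look(x,y,yaw,z,n,things):
    r.move_to([x,y,z],q(yaw)); c,M=cam("wrist")
    im=vision.snapshot("wrist"); cv2.imwrite(f"pics/{n}.png",im[:,:,::-1])
    np.savez(n+".npz",M=M,**c)
    for t in things:
        pr(t,models.mark_of(t,"wrist"))
    print(telemetry.current_t(),telemetry.current_joints().round(2))
print(inverse_kinematics([.55,.14,.25],q(.25)),inverse_kinematics([.572,-.172,.25],q(-.14)))
look(.549,.14,.25,.25,"wbr",["bracket","slot_a"])
look(.573,-.172,-.14,.25,"wbk",["breaker_mid","ear_a"])
```

```text
[ 1.26662881e-01  2.40851626e-01  1.42885693e+00 -4.44089210e-16
  1.47188410e+00 -1.23337119e-01] [-4.08550662e-01  2.87205246e-01  1.36410480e+00 -4.44089210e-16
  1.49028260e+00 -2.68550662e-01]
bracket [(0.81, [0.5487, 0.1412, 0.0022])]
slot_a [(0.92, [0.5397, 0.1839, 0.0334])]
3.75 [ 0.13  0.24  1.43 -0.    1.47 -0.12]
breaker_mid [(0.87, [0.5501, -0.0343, 0.025]), (0.59, [0.5716, -0.1697, 0.0287])]
ear_a [(0.8, [0.6634, -0.1603, 0.0065]), (0.76, [0.5806, -0.1346, 0.0031]), (0.65, [0.5975, -0.0416, -0.0002])]
5.0917 [-0.41  0.29  1.36  0.    1.49 -0.27]
```

View pics/wbr.png

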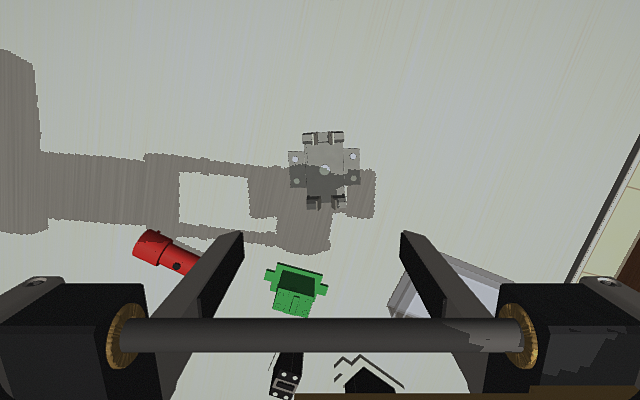

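View pics/wbk.png

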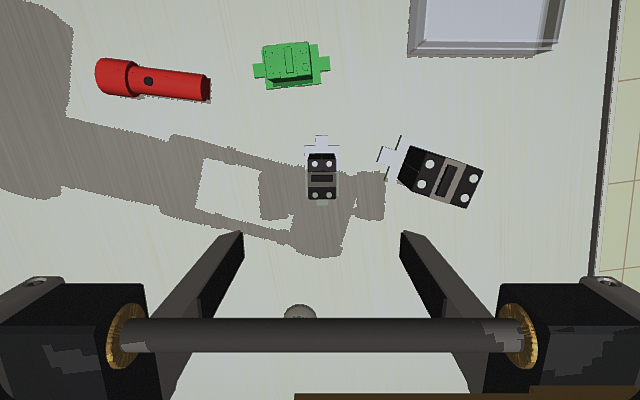

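Run:
```python
import cv2
for n in ("wbr","wbk"):
    a=cv2.imread(f"pics/{n}.png"); cv2.imwrite(f"pics/{n}_c.png",cv2.resize(a[110:260,220:420],None,fx=4,fy=4,interpolation=cv2.INTER_CUBIC))
```

```text
(no output)
```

View pics/wbr_c.png

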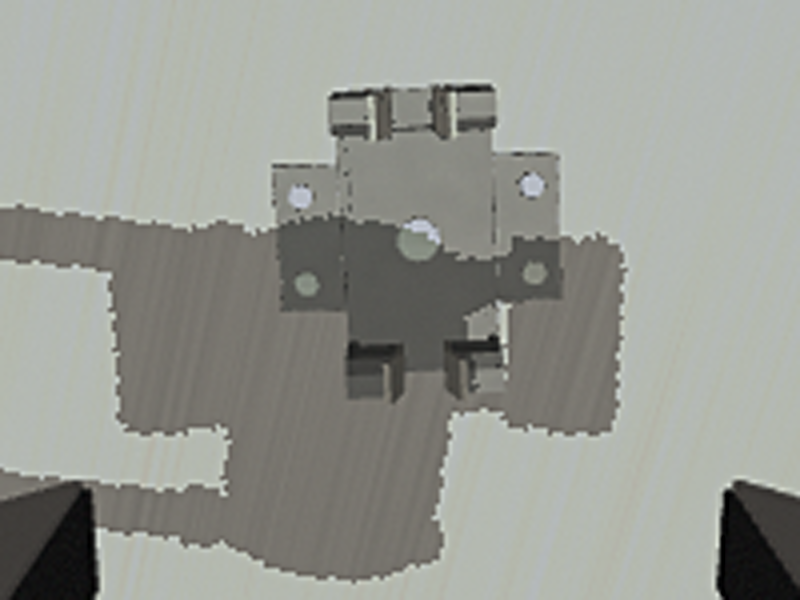

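View pics/wbk_c.png

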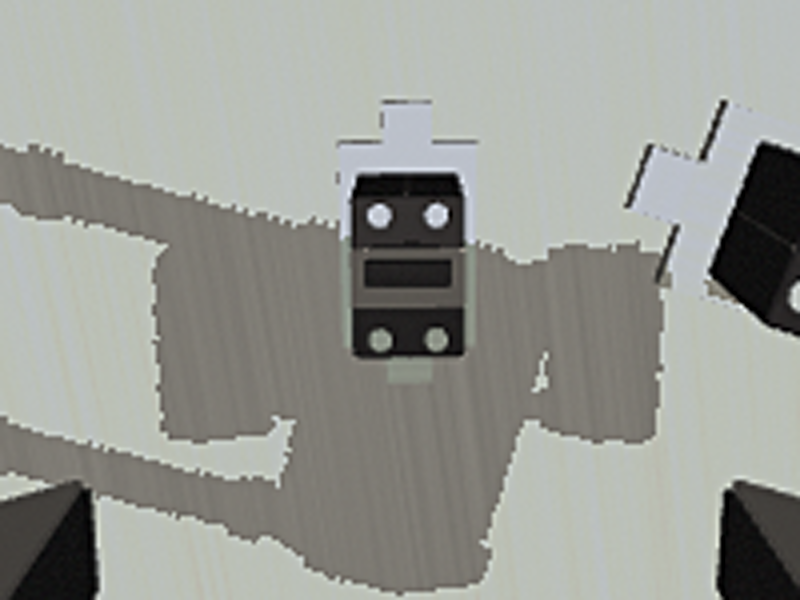

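Large crops show the small black breaker at wrist (321,180), its plate edges square with the image. The bracket is at (325,170), turned by about 2.4° more. I'll fit both poses to the corners I read off.

```bash
cat > fit.py <<'E'
from h import *
from scipy.optimize import least_squares
def load(n):
    d=np.load(n+".npz"); c={k:d[k] for k in ("fx","fy","cx","cy","position")}; return c,d["M"]
def W(p,P): 
    s,co=np.sin(p[2]),np.cos(p[2]); P=np.array(P,float)/1000
    return np.c_[p[0]+co*P[:,0]-s*P[:,1],p[1]+s*P[:,0]+co*P[:,1],P[:,2]]
px=lambda L:np.array(L)/4+[220,110]
if __name__=="__main__":
    c,M=load("wbk")
    P=[(-23,35,6),(23,35,6),(-8,48,6),(8,48,6),(-17,-25,58),(17,-25,58),(-17,25,58),(17,25,58),(-8,-48,6),(8,-48,6)]
    U=px([(338,142),(478,142),(383,102),(431,102),(353,357),(463,357),(353,192),(463,192),(388,383),(432,383)])
    s=least_squares(lambda p:(proj(W(p,P),c,M)-U).ravel(),[.572,-.17,-.14],x_scale=[.01,.01,.1]); print("breaker",s.x, s.fun.reshape(-1,2).round(1).tolist())
    c,M=load("wbr")
    U=px([(274,165),(558,153),(280,311),(562,299)])
    f=lambda p:(proj(W(p,[(-48,p[3],2),(48,p[3],2),(-48,-p[3],2),(48,-p[3],2)]),c,M)-U).ravel()
    s=least_squares(f,[.549,.14,.25,25],x_scale=[.01,.01,.1,10]); print("bracket",s.x, s.fun.reshape(-1,2).round(1).tolist())
    im=cv2.imread("pics/wbr.png")[110:260,220:420]; im=cv2.resize(im,None,fx=4,fy=4)
    for z,L in ((32,[(-26,48.5),(26,48.5),(26,36.5),(-26,36.5)]),(32,[(-26,-48.5),(26,-48.5),(26,-40.5),(-26,-40.5)]),(2,[(-48,s.x[3]),(48,s.x[3]),(48,-s.x[3]),(-48,-s.x[3])]),(32,[(-9.5,48.5),(-9.5,40.5)]),(32,[(9.5,48.5),(9.5,40.5)]),(10,[(-7,0),(7,0)])):
        uv=(proj(W(s.x,[(a,b,z) for a,b in L]),c,M)-[220,110])*4
        cv2.polylines(im,[uv.round().astype(np.int32)],True,(0,0,255),1)
    cv2.imwrite("pics/ov.png",im)
E
python3 fit.py
```

```text
breaker [ 0.57395592 -0.17291578 -0.13186303] [[0.1, -0.1], [-0.3, -0.3], [0.0, -0.1], [0.2, -0.2], [0.1, 0.2], [0.4, 0.0], [-0.7, 0.6], [0.7, 0.4], [-0.5, -0.4], [-0.0, -0.4]]
bracket [ 0.5532026   0.14148544  0.29116221 25.15536214] [[-0.3, -0.0], [0.1, 0.0], [0.7, -0.1], [-0.5, 0.1]]
```

View pics/ov.png

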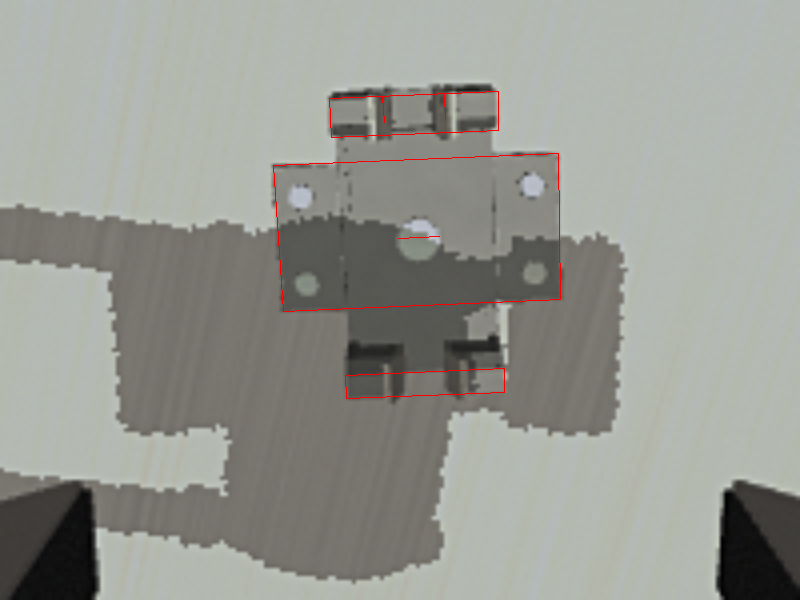

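Run:
```python
from h import *
x,y,a=.574,-.173,-.132
gripper_to(.07,20)
r.move_to([x,y,.13],q(a))
print(r.move_l([x,y,.038],vel=.1,guard=8), telemetry.current_ee_pos())
gripper_to(.02,60); print("open",telemetry.current_opening(), telemetry.current_wrist_force())
r.move_l([x,y,.11],vel=.1); r.hold(.3)
print(telemetry.current_wrist_force(),telemetry.current_opening())
r.move_to([.553,.1415,.25],q(.285))
c,M=cam("wrist"); np.savez("wh.npz",M=M,**c)
im=vision.snapshot("wrist"); cv2.imwrite("pics/wh.png",im[:,:,::-1])
cv2.imwrite("pics/whc.png",cv2.resize(im[100:300,220:420,::-1],None,fx=3,fy=3,interpolation=cv2.INTER_CUBIC))
im=vision.snapshot("top"); cv2.imwrite("pics/toph.png",cv2.resize(im[140:270,200:340,::-1],None,fx=4,fy=4))
print(telemetry.current_t(),telemetry.current_wrist_force(),telemetry.current_torque())
```

```text
False [ 0.57463855 -0.17326804  0.03871253]
open 0.033518297224618715 [-0.67289697  0.53072147  1.90505369]
[-0.24393675  0.50445014 -2.32608907] 0.03290644012730121
10.5083 [ 0.9951779   0.84586923 -3.14833188] [-0.08192044 -0.09856832  0.00986368]
```

View pics/whc.png

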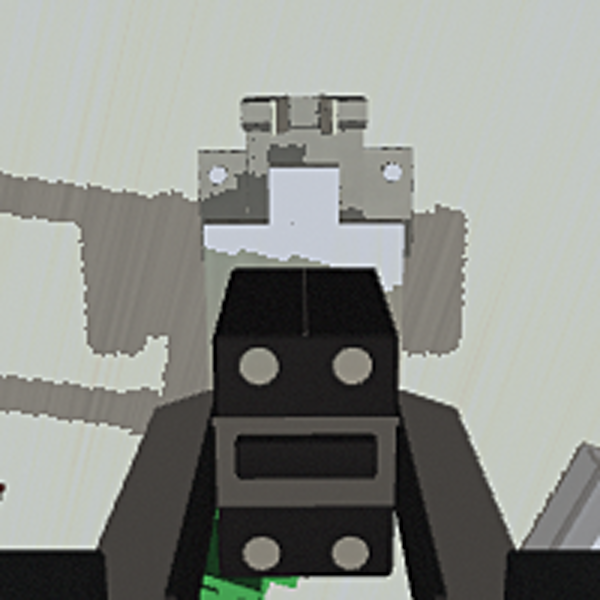

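Run:
```python
from fit import *
c,M=load("wh")
z0=250-38.7
P=np.array([(-23,35,6),(23,35,6),(-8,48,6),(8,48,6),(-17,-25,58),(17,-25,58),(-17,25,58),(17,25,58)],float)
U=np.array([(203,224),(405,224),(269,167),(339,167),(223,575),(393,575),(216,335),(397,335)])/3+[220,100]
f=lambda p:(proj(W(p,P+[0,0,z0+p[3]]),c,M)-U).ravel()
s=least_squares(f,[.553,.1415,.285,0],x_scale=[.01,.01,.1,10]); print(s.x,s.fun.reshape(-1,2).round(1).tolist())
f=lambda p:(proj(W(p,P+[0,0,z0]),c,M)-U).ravel()
s=least_squares(f,[.553,.1415,.285],x_scale=[.01,.01,.1]); print(s.x,s.fun.reshape(-1,2).round(1).tolist())
# bracket again here: flange top corners
U2=np.array([(198,150),(412,147)])/3+[220,100]
f=lambda p:(proj(W(p,[(-48,25.1,2),(48,25.1,2)]),c,M)-U2).ravel()
b=least_squares(f,[.553,.1415,.285],x_scale=[.01,.01,.1]); print(b.x)
t=telemetry; print(t.current_ee_pos(), t.current_tool_rot(),q(.285))
d=np.array([.5532,.1415])-s.x[:2]; a=.285
print("brk->bracket offset in tool x/y(bracket frame) mm", 1e3*(d@[np.cos(a),np.sin(a)]),1e3*(d@[-np.sin(a),np.cos(a)]))
```

```text
[ 0.55371341  0.13979288  0.29350915 -2.64741145] [[1.0, 0.4], [-0.3, -0.1], [0.2, 0.6], [0.2, 0.4], [-0.6, 0.3], [0.3, -0.1], [-1.1, -0.3], [0.4, -0.8]]
[0.55347312 0.14060676 0.29350999] [[0.6, -0.1], [0.1, -0.6], [0.0, -0.1], [0.3, -0.3], [-1.0, 1.5], [0.7, 1.1], [-1.6, -0.3], [0.9, -0.8]]
[0.55300664 0.14205792 0.29889957]
[0.55309763 0.14012018 0.2490671 ] [ 3.00792035e-04  9.89998384e-01  1.41076160e-01 -7.91604289e-04] [np.float64(0.0), np.float64(0.9898640443660436), np.float64(0.14201821598407524), np.float64(0.0)]
brk->bracket offset in tool x/y(bracket frame) mm -0.010957615469542223 0.9339995522563362
```

View pics/toph.png

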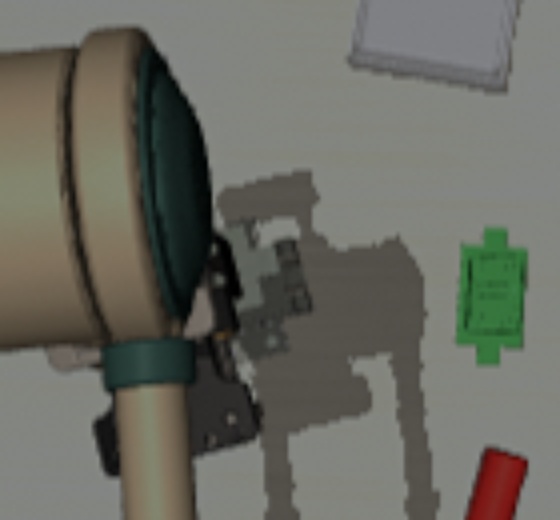

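Run:
```python
from h import *
tgt=np.array([.5528,.1411,.086]); cmd=tgt.copy()
r.move_l([*tgt[:2],.15],rot=q(.287),vel=.12)
r.move_l(tgt,vel=.08)
for i in range(2):
    r.hold(.3); e=telemetry.current_ee_pos(); print(e, telemetry.current_tool_rot(), telemetry.current_wrist_force()); cmd+= (tgt-e); r.move_l(cmd,vel=.02)
r.hold(.3); print(telemetry.current_ee_pos(),cmd)
c,M=cam("wrist"); np.savez("wn.npz",M=M,**c)
im=vision.snapshot("wrist"); cv2.imwrite("pics/wn.png",cv2.resize(im[100:300,220:420,::-1],None,fx=3,fy=3,interpolation=cv2.INTER_CUBIC))
im=vision.snapshot("side"); cv2.imwrite("pics/sn.png",cv2.resize(im[190:290,240:340,::-1],None,fx=6,fy=6,interpolation=cv2.INTER_CUBIC))
print(telemetry.current_t())
```

```text
[0.55303475 0.14114827 0.08640805] [8.43316385e-06 9.89717018e-01 1.43038668e-01 4.03542087e-04] [-0.56399654 -0.19426427 -2.86742151]
[0.55252413 0.14107004 0.08556366] [ 3.97148184e-06  9.89717410e-01  1.43036517e-01 -4.78551167e-05] [-0.22432148  0.25736225 -2.79124936]
[0.55283438 0.14107855 0.08604477] [0.55284113 0.14108169 0.08602829]
13.9417
```

View pics/wn.png

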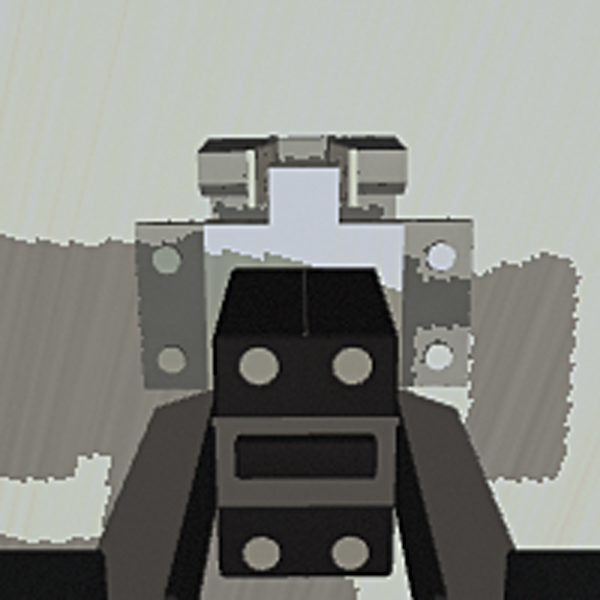

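View pics/sn.png

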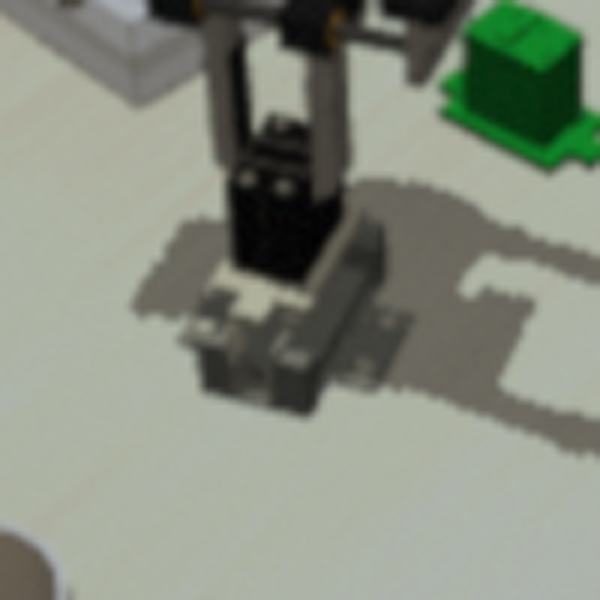

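Run:
```python
from fit import *
c,M=load("wn"); z0=86-38.7
P=np.array([(-23,35,6),(23,35,6),(-8,48,6),(8,48,6)],float)
U=np.array([(203,224),(405,224),(269,167),(339,167)])/3+[220,100]
s=least_squares(lambda p:(proj(W(p,P+[0,0,z0]),c,M)-U).ravel(),[.553,.1415,.285],x_scale=[.01,.01,.1]); print(s.x)
U2=np.array([(136,223),(472,220),(145,389),(470,387)])/3+[220,100]
b=least_squares(lambda p:(proj(W(p,[(-48,25.1,2),(48,25.1,2),(-48,-25.1,2),(48,-25.1,2)]),c,M)-U2).ravel(),[.553,.1415,.285],x_scale=[.01,.01,.1]); print(b.x,b.fun)
d=b.x[:2]-s.x[:2]; a=.29
print(1e3*(d@[np.cos(a),np.sin(a)]),1e3*(d@[-np.sin(a),np.cos(a)]))
# wall top outer edge
U3=(np.array([(200,150),(406,147)])/3+[220,100]); print([ (unproj(u,.032,c,M)[:2]-b.x[:2])@[[np.cos(a),-np.sin(a)],[np.sin(a),np.cos(a)]]*1e3 for u in U3])
```

```text
[0.552887   0.14089052 0.2879296 ]
[0.55324635 0.14140588 0.29873452] [-0.00398725  0.20948589  0.56410954  0.01086574  0.22158954  0.08331366
 -0.80906011 -0.34484658]
0.49171794104396727 0.39108357744497174
[array([-26.14074917,  49.03053759]), array([24.85087787, 49.6645484 ])]
```

Run:
```python
from h import *
x,y=.5530,.1414
r.move_l([x,y,.080],rot=q(.289),vel=.03); r.hold(.2)
f0=telemetry.current_wrist_force(); print("f0",f0)
for z in (.074,.070,.066,.063,.0605,.0587):
    g=r.move_l([x,y,z],vel=.02,guard=28)
    f=telemetry.current_wrist_force()-f0; e=telemetry.current_ee_pos()
    print(z,g,e.round(4),f.round(1),telemetry.current_torque().round(2))
    if g: break
r.hold(.2); print((telemetry.current_wrist_force()-f0).round(1),telemetry.current_ee_pos(),telemetry.current_t())
```

```text
f0 [ 1.17877166  0.5827466  -2.68864652]
0.074 False [0.5529 0.1414 0.0738] [-1.9  0.1  0.1] [ 0.01 -0.14 -0.03]
0.07 False [0.5529 0.1414 0.0698] [-2.  -0.1  0. ] [ 0.   -0.11 -0.  ]
0.066 False [0.5529 0.1414 0.0658] [-1.9 -0.2  0.2] [-0.02 -0.08  0.02]
0.063 False [0.5529 0.1414 0.0634] [-2.1  0.1  4.5] [-0.04  0.24  0.18]
0.0605 False [0.5532 0.1413 0.0615] [-3.3 -0.6  8.5] [-0.18  0.41  0.04]
0.0587 False [0.5533 0.1413 0.0593] [-2.6 -2.2  8.3] [-0.14  0.35  0.06]
[-2.  -1.8  7. ] [0.55333422 0.14136491 0.05921963] 16.6667
```

Run:
```python
from h import *
x,y=.5530,.1414; f00=-2.69
z=.0587; last=None
while z>.0405:
    z-=.0006
    g=r.move_l([x,y,z],vel=.012,guard=9)
    f=telemetry.current_wrist_force(); e=telemetry.current_ee_pos()
    print(round(z,4),g,round(e[2],4),round(f[2]-f00,1),f[:2].round(1))
    if g or f[2]-f00>19: break
r.hold(.2);f=telemetry.current_wrist_force();print(f[2]-f00,telemetry.current_ee_pos(),telemetry.current_torque().round(2),telemetry.current_opening(),telemetry.current_t())
c,M=cam("wrist"); np.savez("wd.npz",M=M,**c)
im=vision.snapshot("wrist"); cv2.imwrite("pics/wd.png",cv2.resize(im[100:300,220:420,::-1],None,fx=3,fy=3,interpolation=cv2.INTER_CUBIC))
im=vision.snapshot("side"); cv2.imwrite("pics/sd.png",cv2.resize(im[190:290,240:340,::-1],None,fx=6,fy=6,interpolation=cv2.INTER_CUBIC))
```

```text
0.0581 False 0.0585 7.8 [-0.4 -0.4]
0.0575 False 0.0579 7.2 [-1.3 -0.3]
0.0569 False 0.0572 7.6 [-1.6  0.7]
0.0563 False 0.0565 7.6 [-1.5 -2. ]
0.0557 False 0.0558 7.7 [-1.8  0.3]
0.0551 False 0.0552 7.8 [-0.9 -0.7]
0.0545 False 0.0546 8.0 [-1.1 -1.2]
0.0539 False 0.0539 7.4 [-1.2 -0.8]
0.0533 False 0.0533 7.2 [-1.4  0.5]
0.0527 False 0.0527 7.5 [-0.4 -0.1]
0.0521 False 0.0521 6.8 [-0.2 -0.2]
0.0515 False 0.0516 7.4 [-1.2 -0.6]
0.0509 False 0.051 8.0 [-1.  -0.6]
0.0503 False 0.0505 8.5 [-1.1 -0.9]
0.0497 False 0.05 10.2 [-0.9 -0.6]
0.0491 False 0.0495 9.4 [-0.7 -0.6]
0.0485 False 0.0494 12.6 [-2.3 -1.1]
0.0479 False 0.0494 15.4 [-3.4 -0.6]
0.0473 False 0.0494 19.0 [-4.1 -0.5]
19.136238712042033 [0.55315447 0.14143724 0.04934408] [-0.25  0.66  0.03] 0.03337807817195615 21.6167
```

View pics/wd.png

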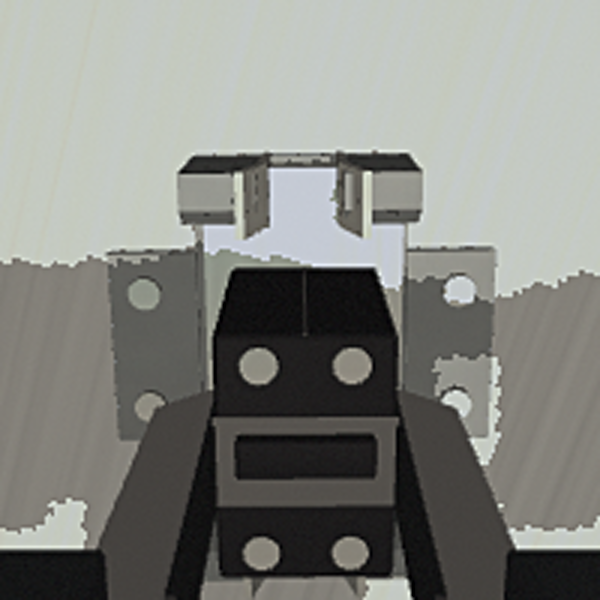

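View pics/sd.png

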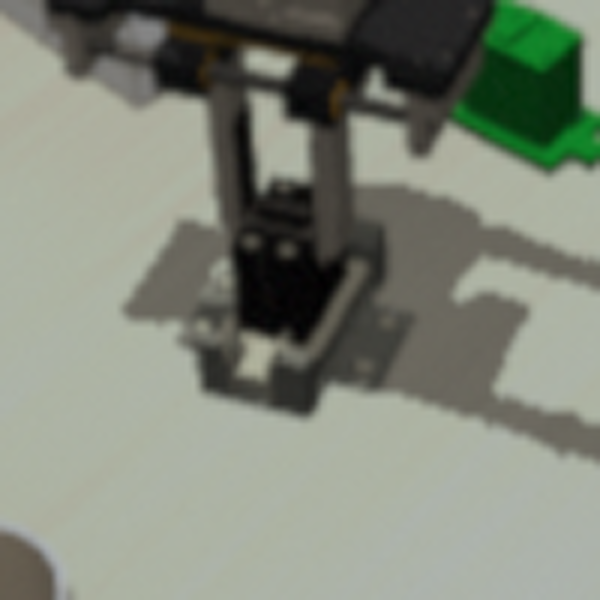

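Run:
```python
from h import *
x,y=.5530,.1414
r.move_l([x,y,.0486],vel=.01); f=telemetry.current_wrist_force(); print(f, telemetry.current_ee_pos())
gripper_to(.06,20); r.hold(.2); print(telemetry.current_wrist_force(),telemetry.current_ee_pos())
e=telemetry.current_ee_pos()
print(r.move_l([x,y,.12],vel=.08,guard=8)); r.move_l([x,y,.25],vel=.15)
r.hold(.3); print(telemetry.current_wrist_force(),telemetry.current_ee_pos())
c,M=cam("wrist"); np.savez("wf.npz",M=M,**c)
im=vision.snapshot("wrist"); cv2.imwrite("pics/wf.png",cv2.resize(im[110:260,220:420,::-1],None,fx=4,fy=4,interpolation=cv2.INTER_CUBIC))
pr("b",models.mark_of("breaker_mid","wrist")); pr("k",models.mark_of("bracket","wrist"))
im=vision.snapshot("side"); cv2.imwrite("pics/sf.png",cv2.resize(im[190:290,240:340,::-1],None,fx=6,fy=6,interpolation=cv2.INTER_CUBIC)); print(telemetry.current_t())
```

```text
[-2.3676928  -0.71859432 10.07804135] [0.55313975 0.14145941 0.04937346]
[-0.01621887 -0.03930258 -0.15768238] [0.55301552 0.14141379 0.04859279]
False
[-1.10427629  0.06958499 -0.47333984] [0.55274994 0.14134836 0.24937226]
b [(0.69, [0.5507, 0.1409, 0.0393]), (0.61, [0.5493, -0.0355, 0.0243])]
k []
25.3667
```

View pics/wf.png

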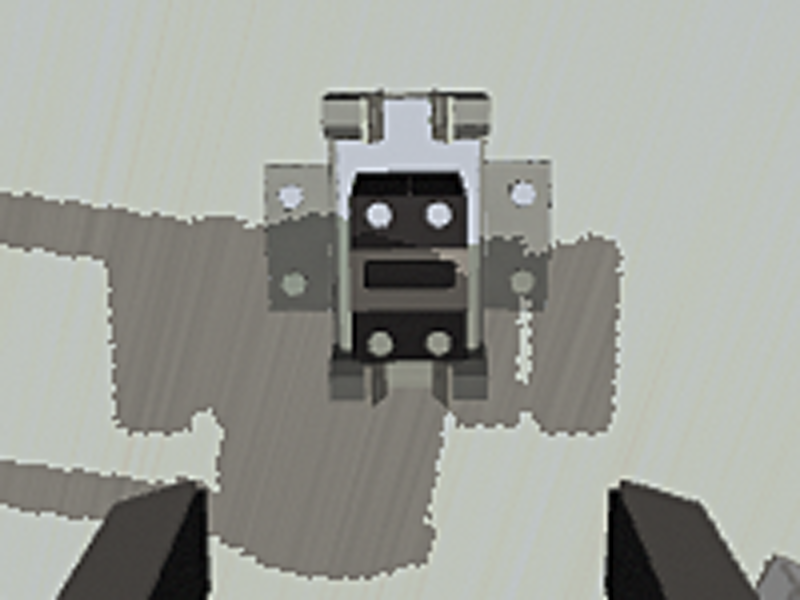

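View pics/sf.png

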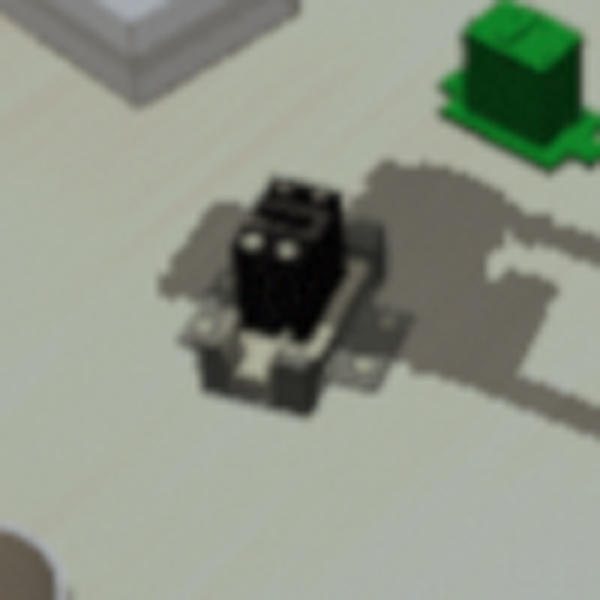

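The breaker looks square in the bracket with both ears in the slots, and the wrist network puts its middle at z = 39.3 mm. The force profile predicts about 39.7 mm. As a last check I'll tap its top gently with closed fingers, to see whether it is solid on the pad.

Run:
```python
from h import *
x,y=.5530,.1414
gripper_to(0.0,10)
r.move_l([x,y,.11],vel=.12); r.move_l([x,y,.099],vel=.04); r.hold(.2)
f0=telemetry.current_wrist_force()[2]; z=.099
while z>.088:
    z-=.0005; g=r.move_l([x,y,z],vel=.012,guard=7)
    f=telemetry.current_wrist_force()[2]-f0
    if f>1.2 or g: print(round(z,4),g,telemetry.current_ee_pos().round(4),round(f,1))
    if f>13: break
r.move_l([x,y,.15],vel=.1); r.move_l([x,y,.25],vel=.2); r.hold(.3)
im=vision.snapshot("wrist"); cv2.imwrite("pics/wg.png",cv2.resize(im[110:260,220:420,::-1],None,fx=4,fy=4,interpolation=cv2.INTER_CUBIC))
im=vision.snapshot("top"); cv2.imwrite("pics/tg.png",im[:,:,::-1])
pr("b",models.mark_of("breaker_mid","wrist"))
print(telemetry.current_t())
```

```text
0.0945 False [0.5529 0.1414 0.0944] 1.2
b [(0.96, [0.5507, 0.1449, 0.041]), (0.78, [0.5495, -0.0369, 0.0269])]
35.6667
```

View pics/wg.png

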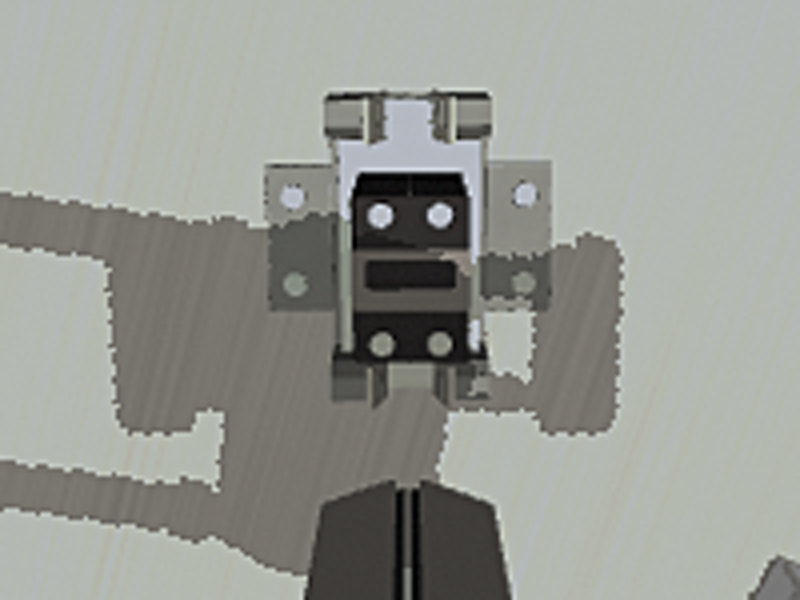

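The tap met nothing down to a fingertip height of 63 mm, although the top should be at about 68.7 mm. Either the middle band is recessed, or the breaker sits lower than I think. I'll project the model into the side picture to find out.

Run:
```python
from fit import *
c,M=cam("side")
im=vision.snapshot("side"); 
big=cv2.resize(im[195:285,250:330,::-1],None,fx=7,fy=7,interpolation=cv2.INTER_CUBIC)
outs=[]
for h in (10.7,4.7):
    b=big.copy(); p=(.5530,.1414,.289)
    for z,L in ((h+58,[(-17,-25),(17,-25),(17,25),(-17,25)]),(32,[(-26,48.5),(26,48.5),(26,36.5),(-26,36.5)]),(32,[(-26,-48.5),(26,-48.5),(26,-36.5),(-26,-36.5)]),(2,[(-48,25),(48,25),(48,-25),(-48,-25)]),(h+6,[(-8,48),(8,48),(8,35),(23,35),(-23,35),(-8,35)])):
        uv=(proj(W(p,[(a,d,z) for a,d in L]),c,M)-[250,195]+.5)*7
        cv2.polylines(b,[uv.round().astype(np.int32)],True,(0,0,255),1)
    outs.append(b[:,80:480])
cv2.imwrite("pics/so.png",np.hstack(outs)[:600])
```

```text
(no output)
```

View pics/so.png

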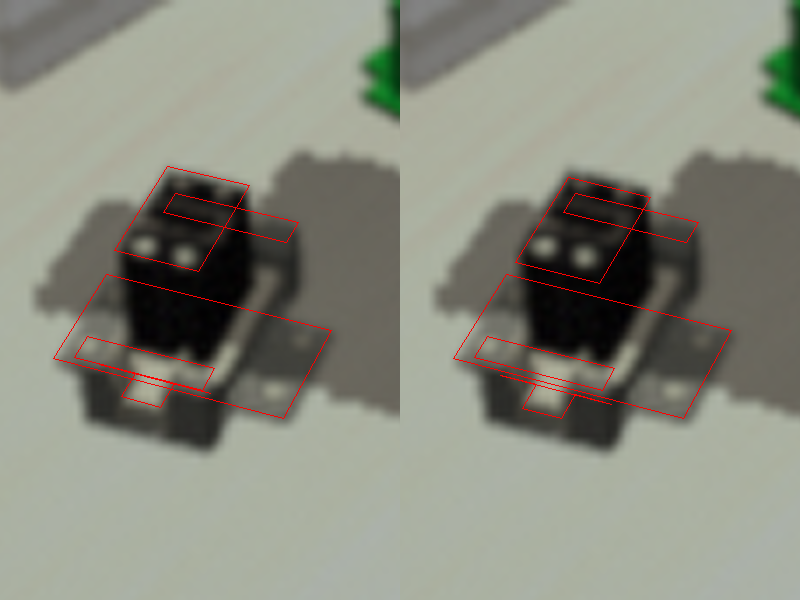

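The side overlay fits h = 10.7 mm (left) better than 4.7 mm, so the middle band is probably recessed. I'll tap lightly on the black end instead, 17 mm off-centre.

Run:
```python
from h import *
a=.289
for s in (+1,-1):
    x=.5530-s*.017*np.sin(a); y=.1414+s*.017*np.cos(a)
    r.move_l([x,y,.11 if s>0 else .1],vel=.15); r.move_l([x,y,.097],vel=.05); r.hold(.15)
    f0=telemetry.current_wrist_force()
    g=r.move_l([x,y,.0885],vel=.012,guard=4)
    print(s,g,telemetry.current_ee_pos().round(4),(telemetry.current_wrist_force()-f0).round(1))
    r.move_l([x,y,.1],vel=.1)
r.move_l([.553,.1414,.25],vel=.2); r.hold(.3)
c,M=cam("wrist"); np.savez("wz.npz",M=M,**c)
im=vision.snapshot("wrist"); cv2.imwrite("pics/wz.png",cv2.resize(im[110:260,220:420,::-1],None,fx=4,fy=4,interpolation=cv2.INTER_CUBIC))
print(telemetry.current_t())
```

```text
1 False [0.5482 0.1577 0.0885] [ 1.2 -1.6 -1.3]
-1 False [0.5579 0.1251 0.0885] [-0.6  1.3  1.1]
41.65
```

View pics/wz.png

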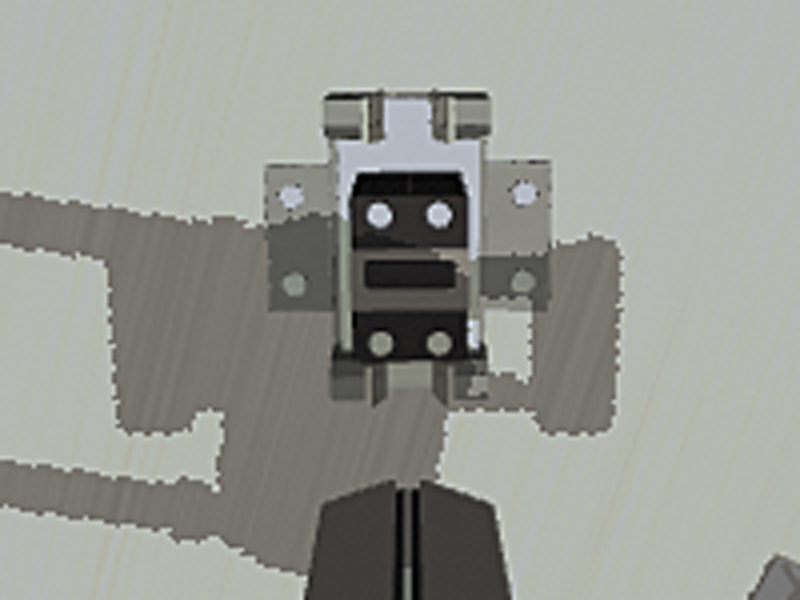

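The two off-centre taps met nothing either. The side pictures taken while gripping show why: the visible fingertips reach only about 13 mm below the block's top, so they appear shorter than stated. My taps stopped above the breaker and say nothing about its height. The height reckoning doesn't use the fingertip length, because it is referenced to the shelf. Button rise, abrupt stop, two network readings and the side overlay all agree, so I'm handing in.

Run:
```python
from h import *
print(telemetry.current_wrist_force(),telemetry.current_ee_pos(),telemetry.current_t())
vision.snapshot("top")
for t in ("mug","trays","torch","doorstop"): pr(t,models.mark_of(t,"top")[:1])
print(r.sign_off())
```

```text
[ 0.17184633 -0.77385267  0.35865273] [0.55278216 0.1412804  0.24929329] 41.65
mug [(0.77, [0.5036, 0.3854, 0.0045])]
trays [(0.91, [0.7863, 0.0012, 0.0051])]
torch [(0.85, [0.3912, -0.0337, -0.0014])]
doorstop [(0.69, [0.501, -0.3952, 0.0017])]
the job is handed in; nothing more can be done
None
```

I put the small black breaker into the bracket, let go and handed the job in at about 42 s. The checks below say it is home on the pad, but no verdict came back and my final tap test showed nothing.

**Insertion:**
- The highest push I read past the clips was about 8.5 N, and then 7–8 N of drag remained.
- The button began to press back about 2 mm before the stop. The push then rose abruptly with no further travel, and I stopped at 19 N total, roughly 11 N of it on the pad.
- That puts the pad about 10.7 mm above the shelf. I eased off the push before opening the fingers.

**Checks that agreed:**
- **Alignment:** the last alignment fit before insertion, at the mouth of the bracket, put the breaker within 0.6 mm of the bracket's centre and 0.6° of its direction. The wrist pictures after release show it square, with both ears in the slots.
- **Height:** I expect the breaker's middle at about 39.7 mm, and the network read 39.3 and 41.0 mm. The side-picture overlay fits this height better than one 6 mm lower, though it is a few pixels off elsewhere.
- **Robot and other things:** the wrist force was near zero with the gripper well clear. I never took the arm to the mug, trays, torch or door stop. I read their positions only at the end, so I have no before-and-after comparison.

**Check that failed:** I tapped the breaker's top with closed fingers at three points and met nothing, even with the stated fingertips 5 mm below its expected top. The pictures suggest the fingertips are about 30 mm shorter than stated, so the taps probably stopped above the breaker. I did not confirm this, so whether it is firm on the pad after release rests on the force readings and the pictures.

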